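# Reload the kiln setter: porcelain row in reverse order, cups boxed rim to rim

## Robot

A 6-joint arm with a two-finger parallel gripper is mounted at the origin on the work surface. World frame = base frame: x ahead of the robot, y to its left, z up, the work surface at z = 0. Lengths are in mm, angles in rad, forces in N, time in s.
With the tool pointing down it reaches from about 275 to 1000 mm from the base axis. Payload 8.4 kg.
Tool frame: the origin (TCP) lies on the centre line of the jaws, within the pads' length; the fingertips stand r.tip_reach ahead of it and the grasp point (between the pads) lies 11 mm behind it (r.tip_reach is the distance from the TCP to the fingertips, in mm); z points along the fingers, y is the line along which they close (so a half turn about z gives the same grasp; the last joint's range is limited). The gripper opens to 85 mm and grips with 20 to 120 N. Pads are 22 mm wide; open, the fingers measure 114 mm over their backs; the gripper's body (76 mm by 85 mm) begins 54 mm behind the grasp point. The pads swing forward as they close: fully open they stand 13 mm farther back than shut.
Start: joints at [1.232, 0.353, 1.633, -0, 1.155, -0.002], TCP at [206.541, 589.889, 239.281] pointing down, gripper open.
Joint ranges: [-2.63, 2.63], [-0.92, 2.1], [0.06, 2.66], [-1.3, 4.44], [0, 2.69], [-3.02, 3.02]. Speed limits (rad/s): [2.22, 2.22, 2.79, 3.14, 3.14, 3.14].

## Interface

Orientations are given as [roll, pitch, yaw] about the fixed x, y, z axes, in that order (R = Rz(yaw) Ry(pitch) Rx(roll)).
In Python, from rig import r gives the robot as it stands.
- The arm moves only by the tool carry_out, never from a script. Its argument "targets" is a list of rows, each an object with "dp": the shift along the tool's x, y, z in mm, a list of three; "yaw": the turn about the tool's z in degrees. A call has 1 to 12 rows; each row is the pose to reach, as a shift and turn from the pose commanded when the call began, along the tool's axes at that moment; what a row does not reach only later rows make up. A row lasts 1/8 s, in which the tool goes at most 62.5 mm and 10.7 degrees, less where a joint would pass 70% of its speed; a pose out of reach is approached as far as the arm can. A call with a gripper value outside its range is refused whole. "fingers" is the opening, from -1 (shut) to 1 (fully open), so that 0 is half open, set as the call begins (left out, the last holds). The fingers move at their own pace and stop on an object; "grip_force" is the grip in N (left out, the last holds). Time passes only in rows, so rows that repeat a pose let the fingers close. It gives the time, the measured TCP pose, the force, the opening and the grip force at its end, in the units of the state.
- r.sense(): the state, without advancing time (a new reading comes with each control period).
- r.grab_frame(name): name is "scene" or "top" or "wrist"; returns the picture (480x640x3 uint8, red, green, blue); there is no depth.
- r.get_calibration(name): a dict with "fx", "fy", "cx", "cy" (pixels), "rvec" (rotation vector, rad) and "tvec" (3), from world to camera coordinates, as OpenCV has them. Camera axes: x right, y down, z forward; pixel columns grow to the right and rows downward; lengths in mm; the calibration is good to about 2 mm. A picture is of the moment at which its call begins: read the wrist's pose just before it. get_calibration takes no time and is no camera call; for the wrist camera it gives the pose at the moment of the call.
- r.sign_off(): hands the job in; it is judged then, once.
The state is a dict: "clock": time; "qpos": joint angles; "qvel": joint speeds; "joint_efforts": joint torques, N m; "eef_pos": TCP position; "tcp_rot": TCP orientation; "contact_force": force on the tool from outside, world axes, zero at the start; "wrist_torque": the same for the moment, N m; "opening": opening from 0.0 (shut) to 1.0 (fully open); "grasp_force": force on a finger pad.
Only numpy, scipy, OpenCV 4.12 (cv2) and the standard library are available. Lean on these libraries where they do the work, as an engineer would, in place of code of your own. Each camera call takes 0.05 s, during which the arm holds its last target. There are 200 camera calls.

## Task

Move the four white porcelain pieces from the row of wooden blocks to the terracotta kiln rack, one upright in the middle of each bay, in reverse order: the piece at the left end of the blocks goes to the right end of the rack, and so on. The mouth-down cup that stands alone on the bench goes on top of its twin, the open upright cup, in the rack: still mouth-down, rim on rim and centred. Never tip a piece over.

Things in the scene. Friction and masses are not known exactly. Their poses are not given: they have to be found in the camera images.
- tumbler_mid (a point): Open white porcelain cup standing mouth-up on its block: straight round sides, 56 mm across, 60 mm high, wall 5 mm. The point is on its vertical axis, half-way up (30 mm above its foot)
- vase_mid (a point): White porcelain bud vase: round straight body 48 mm across up to 60 mm, then a narrow neck about 25 mm across with a 32 mm lip, 88 mm high in all. The point is on its vertical axis, half-way up (44 mm above its foot, on the straight body)
- jar_mid (a point): White porcelain jar with a fixed lid and ball knob (one piece): straight round body 58 mm across up to 46 mm, lid 60 mm across, 72 mm high in all. The point is on its vertical axis, half-way up (36 mm above its foot, on the straight body)
- caddy_mid (a point): White porcelain square caddy: 46 x 46 mm, square body 62 mm high, with a fixed round stopper 32 mm across on top, 74 mm high in all. Its x and y axes are square to its sides and start along those of the tray. The point is on its vertical axis, half-way up (37 mm above its foot, on the square body)
- twin_mid (a point): The same cup as the open one (56 mm across, 60 mm high, wall 5 mm) but standing mouth-down, alone on the bench to the left or right of the racks; its closed base shows on top. The point is on its vertical axis, half-way up (30 mm above the bench)
- tumbler_block: Fixed wooden block, 84 x 76 x 12 mm, one of the four on the steel tray; origin under its centre, top at world height 20 mm. Its axes lie as the tray's. On top a thin dark pad, round, 56 mm; at the start the upright open cup stands centred on it
- vase_block: Fixed wooden block, 84 x 76 x 12 mm, one of the four on the steel tray; origin under its centre, top at world height 20 mm. Its axes lie as the tray's. On top a thin dark pad, round, 48 mm; at the start the vase stands centred on it
- jar_block: Fixed wooden block, 84 x 76 x 12 mm, one of the four on the steel tray; origin under its centre, top at world height 20 mm. Its axes lie as the tray's. On top a thin dark pad, round, 60 mm; at the start the lidded jar stands centred on it
- tray: Fixed dark steel tray, 96 x 352 mm, 8 mm thick, that carries the row of four wooden blocks, 84 mm apart, in any order; their tops, on which the four pieces stand, are 20 mm above the bench. The block not listed has a square pad, for the caddy. Origin under its centre at bench height; x across the row, y along it. Block centres at x = 0, y = -126, -42, 42, 126 mm
- setter: Fixed terracotta kiln rack: slab 96 x 352 mm, 10 mm thick, parted into four bays by ridges 8 mm high, 4 mm wide. Origin under its centre at bench height; x across, y along it. Bay centres at x = 0, y = -126, -42, 42, 126 mm in its frame; bay floor 10 mm above its origin. Roughly parallel to the tray of blocks, nearer the robot or farther than it; +y of both rows points to the robot's left
Not all that is in view belongs to the job. What is shaped like the part that bears tumbler_mid but pink is not meant.

How it is judged:
By the outcome, as a careful person would: the job done as asked, in the order asked, and still so for the second after the job is handed in, with the robot touching nothing.
It also fails if it takes over 120 s, if anything falls off the work surface, if the arm or the gripper's body presses on something with over 40 N, if the wrist force passes 120 N, or if a joint passes its speed limit or range.

## Working session

There is one attempt and no reset: what is moved stays moved. The work goes in short steps, Python scripts to look and compute and a tool call to move; the robot and the scene stay as the last step left them, time stands still between calls to the robot, and variables do not carry over. Pictures are saved under pics/ and viewed, at most 16 in all, crops included, and the job is handed in when it is done.

Besides the shell and the picture viewer there is one more tool, called as name([rows], argument=value, ...), one row to a line, values as JSON. carry_out: Moves the arm, as the interface text tells. Its arguments: {"type":"object","properties":{"targets":{"type":"array","items":{"type":"object","properties":{"dp":{"type":"array","items":{"type":"number"}},"yaw":{"type":"number"}}}},"fingers":{"type":"number"},"grip_force":{"type":"number"}},"required":["targets"]}

```bash
ls; mkdir -p pics; python3 - <<'E'
from rig import r
import cv2
s=r.sense();print(s, r.tip_reach)
for n in("scene","top"):
    cv2.imwrite(f"pics/{n}0.png",r.grab_frame(n)[:,:,::-1]);print(n,r.get_calibration(n))
print(r.get_calibration("wrist"))
E
```

```text
pics
{'clock': 0.0, 'qpos': array([ 1.23159265e+00,  3.53652535e-01,  1.63418065e+00,  2.04242756e-05,
        1.15522094e+00, -2.39230033e-03]), 'qvel': array([-0.00027779, -0.00076138,  0.00028811, -0.00135971,  0.00092689,
       -0.00154468]), 'joint_efforts': array([-3.19324236e-04, -6.05229735e+01, -3.42071056e+01, -7.89407477e-05,
        9.14389151e-03, -6.76246736e-05]), 'eef_pos': array([206.37286466, 589.41572184, 238.53904696]), 'tcp_rot': array([-3.14013123e+00, -2.21699998e-05,  2.80477300e+00]), 'contact_force': array([0.38503978, 1.22814045, 0.76443506]), 'wrist_torque': array([-0.02272841,  0.01053299, -0.00067328]), 'grasp_force': 0.0, 'opening': 0.9997147823824248} 8.0
scene {'fx': 586.8412222816675, 'fy': 586.8412222816675, 'cx': 316.12117673367345, 'cy': 236.48241310093627, 'rvec': array([ 2.41575738,  0.74957887, -0.25225765]), 'tvec': array([-415.99784982, -199.47874196, 1215.23200976])}
top {'fx': 591.5379417967226, 'fy': 591.5379417967226, 'cx': 320.0239425958387, 'cy': 235.32609363101827, 'rvec': array([ 2.16785658, -2.12019625,  0.17520095]), 'tvec': array([  -7.42507447,  518.96742639, 1173.56439829])}
{'fx': 414.80836342702787, 'fy': 414.80836342702787, 'cx': 314.69572733829364, 'cy': 242.66049905599013, 'rvec': array([-2.37391907, -1.68623142, -0.22773916]), 'tvec': array([-623.99152717,  -35.33053389,  377.72260858])}
```

View pics/scene0.png

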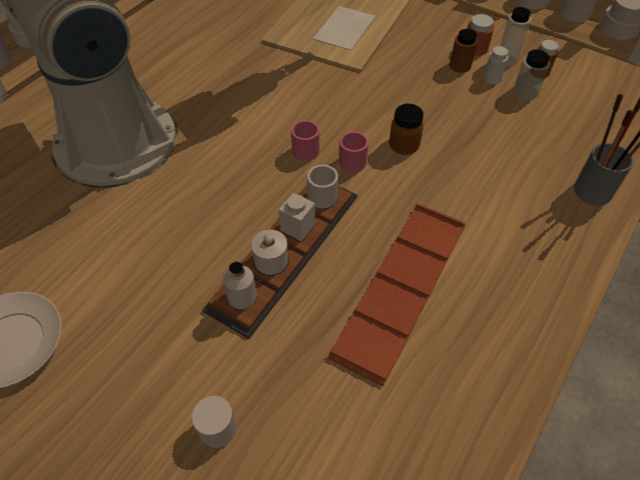

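View pics/top0.png

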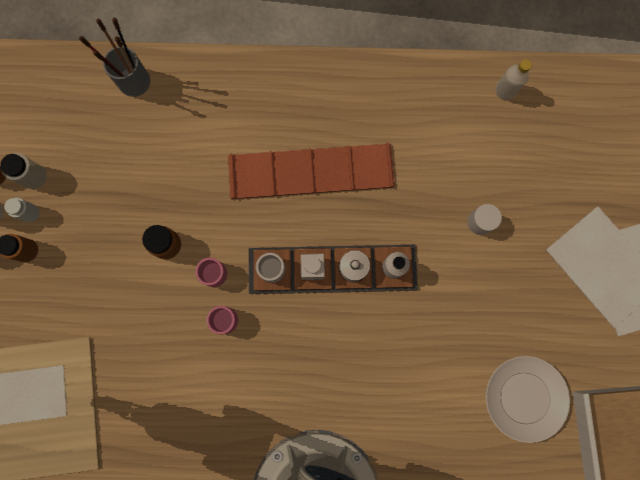

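Top view: the tray row from the left is cup (270,267), caddy (313,265), jar (354,265), vase (397,264). The rack bays run from (252,176) to (372,167).

Things that could be mistaken for the targets:
- **Open cup:** pink cups at (210,272) and (222,320).
- **Twin cup:** the white mouth-down cup at (487,220) fits. The bottle (512,80), white-capped vial (17,208) and plate (527,398) do not.

```bash
cat > h.py <<'E'
import numpy as np, cv2
from rig import r
def cam(n):
    c=r.get_calibration(n); K=np.array([[c['fx'],0,c['cx']],[0,c['fy'],c['cy']],[0,0,1]])
    return K,cv2.Rodrigues(np.array(c['rvec']))[0],np.array(c['tvec'])
def cast(C,uv,z):
    K,R,t=C; o=-R.T@t; out=[]
    for u,v in np.atleast_2d(uv):
        d=R.T@np.linalg.inv(K)@[u,v,1]; out.append(o+d*(z-o[2])/d[2])
    return np.array(out)
def proj(C,p):
    K,R,t=C; q=K@(R@np.array(p,float)+t); return q[:2]/q[2]
def yawof():
    s=r.sense(); return s['tcp_rot'][2]
def shift(dx,dy,dz):
    "world shift -> tool shift"
    from scipy.spatial.transform import Rotation as Ro
    s=r.sense(); return Ro.from_euler('xyz',s['tcp_rot']).inv().apply([dx,dy,dz])
E
python3 - <<'E'
from h import *
im=cv2.imread('pics/top0.png');C=cam('top')
hsv=cv2.cvtColor(im,cv2.COLOR_BGR2HSV)
for p in[(252,176),(333,170),(258,285),(283,262),(246,270),(487,217),(200,150),(270,258),(313,275)]: print(p,hsv[p[1],p[0]])
def rects(m,roi,z,nm):
    mm=np.zeros_like(m);x0,y0,x1,y1=roi;mm[y0:y1,x0:x1]=m[y0:y1,x0:x1]
    mm=cv2.morphologyEx(mm,cv2.MORPH_CLOSE,np.ones((7,7)))
    c=max(cv2.findContours(mm,0,2)[0],key=cv2.contourArea)
    b=cv2.boxPoints(cv2.minAreaRect(c)); w=cast(C,b,z)
    print(nm,b.round(1).tolist(),w[:,:2].round(1).tolist(),w.mean(0).round(1),[np.linalg.norm(w[i]-w[i-1]).round(1) for i in range(4)])
red=cv2.inRange(hsv,(0,150,60),(9,255,255)); rects(red,(215,130,410,210),12,'rack')
dark=cv2.inRange(hsv,(0,0,0),(180,255,48)); rects(dark,(235,235,425,300),8,'tray')
wh=cv2.inRange(hsv,(0,0,70),(180,70,255)); rects(wh,(460,195,510,245),30,'twin')
for nm,p,z in[('tum',(270,266),80),('cad',(313,265),90),('jar',(355,265),90),('vase',(399,263),108),('twin',(487,217),60)]: print(nm,cast(C,p,z).round(1))
E
```

```text
(252, 176) [  8 165 128]
(333, 170) [  9 165 125]
(258, 285) [ 12 161 109]
(283, 262) [14 77 99]
(246, 270) [ 16 129 123]
(487, 217) [ 15  56 150]
(200, 150) [ 16 129 132]
(270, 258) [15 61 83]
(313, 275) [ 16  53 154]
rack [[227.3000030517578, 154.0], [390.6000061035156, 142.0], [393.8999938964844, 186.6999969482422], [230.60000610351562, 198.8000030517578]] [[695.3, 206.5], [730.6, -143.8], [631.8, -151.1], [597.5, 195.1]] [663.8  26.7  12. ] [np.float64(98.5), np.float64(352.1), np.float64(99.1), np.float64(347.9)]
tray [[257.1000061035156, 250.5], [415.5, 247.0], [416.3999938964844, 288.70001220703125], [258.0, 292.20001220703125]] [[488.8, 135.1], [503.8, -197.5], [416.2, -199.1], [401.7, 129.9]] [452.6 -32.9   8. ] [np.float64(87.3), np.float64(333.0), np.float64(87.6), np.float64(329.4)]
twin [[462.8999938964844, 219.89999389648438], [488.1000061035156, 198.3000030517578], [505.70001220703125, 218.8000030517578], [480.5, 240.39999389648438]] [[560.0, -292.9], [607.2, -346.6], [564.4, -382.3], [517.6, -328.7]] [ 562.3 -337.6   30. ] [np.float64(55.5), np.float64(71.5), np.float64(55.8), np.float64(71.1)]
tum [[449.5 101.4  80. ]]
cad [[452.3  16.9  90. ]]
jar [[454.2 -65.1  90. ]]
vase [[ 458.  -148.6  108. ]]
twin [[ 561.5 -334.5   60. ]]
```

```bash
python3 - <<'E'
import cv2
a=cv2.imread('pics/top0.png')[130:310,215:525]
cv2.imwrite('pics/topcrop.png',cv2.resize(a,None,fx=2.5,fy=2.5,interpolation=2))
E
```

```text
(no output)
```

View pics/topcrop.png

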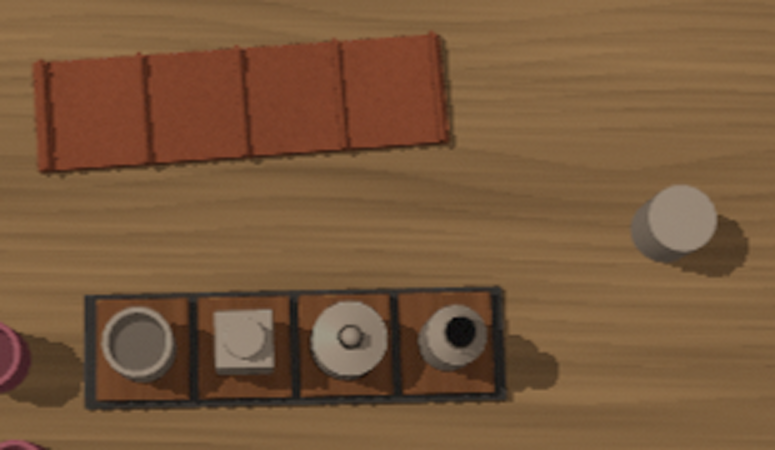

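The crop confirms the row from the left: an open mouth-up cup at (138,343), the caddy at (243,340), the jar at (350,338) and the vase at (455,335). The twin is at (680,220) with its closed base up. The pink cups at the left edge are excluded.

```bash
python3 - <<'E'
from h import *
print(shift(*(np.array([480,-20,400])-r.sense()['eef_pos'])))
K,R,t=cam('wrist'); print(-R.T@t, R.T@[0,0,1])
E
```

```text
[-459.63913229 -485.06731001 -160.74874571]
[142.66855178 611.60417174 372.65810481] [ 0.25168026 -0.08910834 -0.96369951]
```

carry_out([
  {"dp": [-460,-485,-160],"yaw": 69},
  {"dp": [-460,-485,-160],"yaw": 69},
  {"dp": [-460,-485,-160],"yaw": 69},
  {"dp": [-460,-485,-160],"yaw": 69},
  {"dp": [-460,-485,-160],"yaw": 69},
  {"dp": [-460,-485,-160],"yaw": 69},
  {"dp": [-460,-485,-160],"yaw": 69},
  {"dp": [-460,-485,-160],"yaw": 69},
  {"dp": [-460,-485,-160],"yaw": 69},
  {"dp": [-460,-485,-160],"yaw": 69},
  {"dp": [-460,-485,-160],"yaw": 69},
  {"dp": [-460,-485,-160],"yaw": 69},
])

```text
clock: 1.6
eef_pos: [481.7, -23.4, 399.8]
tcp_rot: [3.14, 0.001, 1.595]
contact_force: [0.3, 0.6, -0.6]
opening: 1.0
grasp_force: 0.0
```

carry_out([
  {"dp": [0,0,0],"yaw": 0},
  {"dp": [0,0,0],"yaw": 0},
  {"dp": [0,0,0],"yaw": 0},
])

```text
clock: 1.98
eef_pos: [480.0, -18.7, 399.1]
tcp_rot: [-3.141, -0.0, 1.602]
contact_force: [-0.2, -1.0, -0.3]
opening: 0.996
grasp_force: 0.0
```

```bash
python3 - <<'E'
from h import *
s=r.sense();print(s['clock'],s['eef_pos'],s['tcp_rot'],s['qvel'].max())
C=cam('wrist');np.savez('w1.npz',K=C[0],R=C[1],t=C[2])
cv2.imwrite('pics/w1.png',r.grab_frame('wrist')[:,:,::-1])
E
```

```text
1.975 [480.01000339 -18.73277632 399.10800802] [-3.14123780e+00 -1.38258555e-04  1.60249245e+00] 0.0008671204346356552
```

View pics/w1.png

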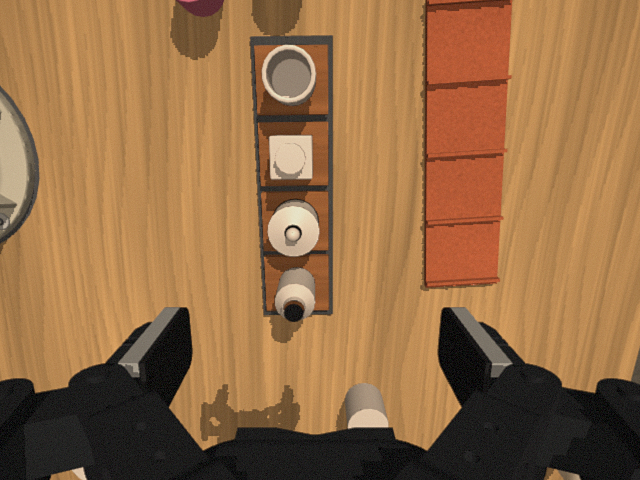

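Wrist view: tray corners at (250,38), (331,37), (331,314), (264,315). The cup rim is centred at (289,75), the caddy stopper at (290,157) and the knob at (293,233). Rack ridges are at about y=80, 153 and 219, with its near end at 286.

```bash
python3 - <<'E'
from h import *
d=np.load('w1.npz');C=(d['K'],d['R'],d['t'])
def fit(c,off_y,nm): pass
t=cast(C,[(250.5,37.5),(331.5,37),(332,314),(264,315)],8)[:,:2]
print('tray',t.round(1).tolist(),t.mean(0),[np.linalg.norm(t[i]-t[i-1]).round(1) for i in range(4)], np.arctan2(-(t[1]-t[2])[0],(t[1]-t[2])[1]),np.arctan2(-(t[0]-t[3])[0],(t[0]-t[3])[1]))
for n,p,z in[('cup',(289,75),80),('cad',(290,157),94),('knob',(293,233),92-7),('vase',(293.5,311),108),('lid',(294,228),68)]:print(n,cast(C,p,z).round(1))
L=cast(C,[(427,82),(426,157),(424,222),(424,288)],18)[:,:2];R=cast(C,[(511,77),(507,150),(502,216),(498,283)],18)[:,:2]
print('ridges',L.round(1).tolist(),R.round(1).tolist(),((L+R)/2).round(1).tolist(),np.linalg.norm(L-R,axis=1))
hsv=cv2.cvtColor(cv2.imread('pics/w1.png'),cv2.COLOR_BGR2HSV)
for p in[(460,40),(290,110),(255,60),(225,100)]:print(hsv[p[1],p[0]])
E
```

```text
tray [[400.3, 146.5], [493.8, 150.1], [509.7, -198.2], [415.9, -202.8]] [454.93061383 -26.10702101] [np.float64(349.6), np.float64(93.6), np.float64(348.6), np.float64(93.9)] 0.04551831814162031 0.04473829136724285
cup [[449.9  99.4  80. ]]
cad [[453.1  18.3  94. ]]
knob [[457.3 -65.3  85. ]]
vase [[ 460.6 -149.   108. ]]
lid [[457.6 -63.6  68. ]]
ridges [[606.7, 104.0], [614.4, 18.6], [620.3, -62.4], [629.6, -151.9]] [[703.5, 112.6], [711.8, 30.1], [718.2, -51.4], [726.8, -141.6]] [[655.1, 108.3], [663.1, 24.3], [669.3, -56.9], [678.2, -146.7]] [97.19933472 98.02964381 98.48852984 97.72837873]
[  9 178 183]
[ 14 161  98]
[ 12 168 150]
[ 15 139 176]
```

carry_out([
  {"dp": [60,-13,40],"yaw": -1},
  {"dp": [115,-25,80],"yaw": -1},
  {"dp": [120,-27,140],"yaw": -1},
  {"dp": [120,-27,200],"yaw": -1},
  {"dp": [120,-27,250],"yaw": -1},
  {"dp": [120,-27,290],"yaw": -1},
  {"dp": [120,-27,290],"yaw": -1},
  {"dp": [120,-27,290],"yaw": -1},
])

```text
clock: 3.02
eef_pos: [450.7, 99.7, 110.6]
tcp_rot: [3.14, -0.0, 1.619]
contact_force: [1.0, 0.4, 0.2]
opening: 0.996
grasp_force: 0.0
```

```bash
python3 - <<'E'
from h import *
s=r.sense();print(s['eef_pos'],s['tcp_rot'],shift(*(np.array([449.7,100,39])-s['eef_pos'])))
cv2.imwrite('pics/w2.png',r.grab_frame('wrist')[:,:,::-1])
E
```

```text
[450.74042047  99.74558882 110.5926559 ] [ 3.14015152e+00 -2.44873575e-04  1.61850810e+00] [ 0.28621198 -1.1302766  71.59117359]
```

View pics/w2.png

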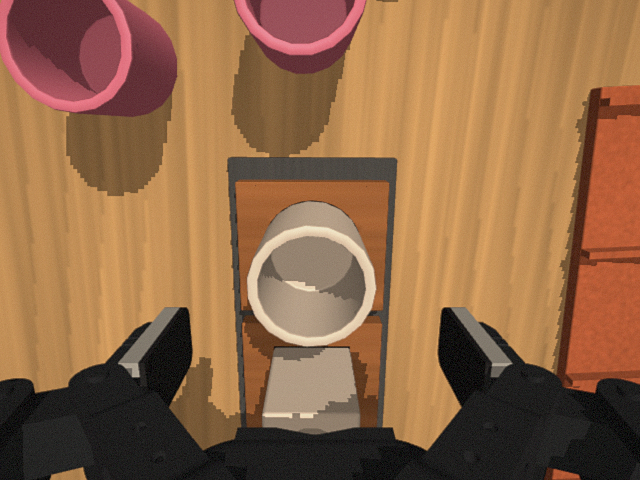

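The white open cup's rim is centred at (312,286), between the jaws at x of about 190 and 440. The pink cups at the top are well clear.

```bash
python3 - <<'E'
from h import *
C=cam('wrist');print(cast(C,(312,286),80),cast(C,[(248,286),(376,286),(312,227),(312,346)],80).round(1).tolist())
E
```

```text
[[450.02834548 102.05519213  80.        ]] [[422.9, 100.8, 80.0], [477.2, 103.3, 80.0], [448.8, 127.8, 80.0], [451.4, 73.7, 80.0]]
```

carry_out([
  {"dp": [0,-1,35],"yaw": 0},
  {"dp": [0,-1,60],"yaw": 0},
  {"dp": [0,-1,71],"yaw": 0},
  {"dp": [0,-1,71],"yaw": 0},
])

```text
clock: 3.58
eef_pos: [449.4, 99.3, 38.9]
tcp_rot: [3.141, -0.0, 1.618]
contact_force: [-0.1, 0.4, 0.9]
opening: 0.997
grasp_force: 0.0
```

carry_out([
  {"dp": [0,0,0]},
  {"dp": [0,0,0]},
  {"dp": [0,0,0]},
  {"dp": [0,0,0]},
  {"dp": [0,0,0]},
  {"dp": [0,0,0]},
  {"dp": [0,0,0]},
  {"dp": [0,0,0]},
], fingers=-1, grip_force=45)

```text
schema error: expected keys dp, yaw
```

carry_out([
  {"dp": [1,0,0],"yaw": 0},
  {"dp": [1,0,0],"yaw": 0},
  {"dp": [1,0,0],"yaw": 0},
  {"dp": [1,0,0],"yaw": 0},
  {"dp": [1,0,0],"yaw": 0},
  {"dp": [1,0,0],"yaw": 0},
  {"dp": [1,0,0],"yaw": 0},
  {"dp": [1,0,0],"yaw": 0},
], fingers=-1, grip_force=45)

```text
clock: 4.58
eef_pos: [449.6, 100.5, 39.4]
tcp_rot: [3.14, -0.0, 1.618]
contact_force: [-0.8, 0.3, 7.9]
opening: 0.636
grasp_force: 46.9
```

carry_out([
  {"dp": [0,0,-20],"yaw": 0},
  {"dp": [0,0,-60],"yaw": 0},
  {"dp": [0,0,-100],"yaw": 0},
  {"dp": [-15,15,-130],"yaw": 0},
  {"dp": [-50,51,-140],"yaw": -1},
  {"dp": [-85,87,-140],"yaw": -2},
  {"dp": [-120,123,-140],"yaw": -3},
  {"dp": [-155,159,-140],"yaw": -3},
  {"dp": [-190,195,-140],"yaw": -3},
  {"dp": [-211,216,-140],"yaw": -3},
  {"dp": [-211,216,-140],"yaw": -3},
  {"dp": [-211,216,-140],"yaw": -3},
])

```text
clock: 6.08
eef_pos: [673.7, -100.0, 178.1]
tcp_rot: [-3.141, -0.001, 1.67]
contact_force: [-1.1, 0.4, -1.2]
opening: 0.634
grasp_force: 48.3
```

```bash
python3 - <<'E'
from h import *
s=r.sense();print(s['eef_pos'],s['tcp_rot'],s['opening'],s['contact_force'])
C=cam('wrist');np.savez('w3.npz',K=C[0],R=C[1],t=C[2])
cv2.imwrite('pics/w3.png',r.grab_frame('wrist')[:,:,::-1])
E
```

```text
[673.68100276 -99.98083419 178.12657345] [-3.14052079e+00 -5.21385620e-04  1.67017128e+00] 0.6337224675244306 [-1.11558708  0.4159655  -1.18952554]
```

View pics/w3.png

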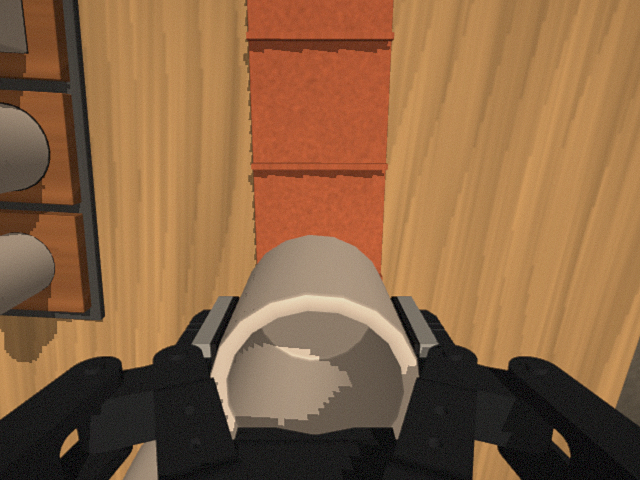

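The held cup is upright. The rack ridges run (247,39)–(392,39) and (252,166)–(388,166).

```bash
python3 - <<'E'
from h import *
d=np.load('w3.npz');C=(d['K'],d['R'],d['t'])
for z,p in[(18,[(247,39),(392,39)]),(18,[(252,166),(388,166.5)]),(10,[(255,220),(384,220)]),(10,[(249,90),(390,90)])]:
    w=cast(C,p,z)[:,:2];print(w.round(1).tolist(),w.mean(0).round(1),np.linalg.norm(w[1]-w[0]),np.arctan2((w[1]-w[0])[1],(w[1]-w[0])[0]))
E
```

```text
[[617.6, 17.7], [711.1, 27.1]] [664.3  22.4] 93.94132269406559 0.10025400861322672
[[625.7, -63.1], [720.5, -53.9]] [673.1 -58.5] 95.2237859071543 0.09691554748718674
[[629.2, -103.4], [724.8, -93.7]] [677.  -98.6] 96.05194873661078 0.10068266378135048
[[619.4, -12.7], [715.7, -3.0]] [667.6  -7.9] 96.72931526755627 0.10036528969845686
```

carry_out([
  {"dp": [-2,3,40],"yaw": 0},
  {"dp": [-2,3,80],"yaw": 0},
  {"dp": [-2,3,115],"yaw": 0},
  {"dp": [-2,3,135],"yaw": 0},
  {"dp": [-2,3,143],"yaw": 0},
  {"dp": [-2,3,148],"yaw": 0},
  {"dp": [-2,3,148],"yaw": 0},
  {"dp": [-2,3,148],"yaw": 0},
])

```text
clock: 7.12
eef_pos: [678.4, -102.2, 31.3]
tcp_rot: [3.14, 0.0, 1.67]
contact_force: [-0.3, 0.8, -1.8]
opening: 0.628
grasp_force: 48.3
```

carry_out([
  {"dp": [0,0,0],"yaw": 0},
  {"dp": [0,0,0],"yaw": 0},
  {"dp": [0,0,0],"yaw": 0},
  {"dp": [0,0,0],"yaw": 0},
  {"dp": [0,0,0],"yaw": 0},
  {"dp": [0,0,0],"yaw": 0},
], fingers=1)

```text
clock: 7.88
eef_pos: [677.7, -102.1, 30.2]
tcp_rot: [-3.142, 0.0, 1.67]
contact_force: [0.7, -0.5, 0.1]
opening: 0.999
grasp_force: 0.0
```

carry_out([
  {"dp": [0,0,-40],"yaw": 0},
  {"dp": [0,0,-90],"yaw": 0},
  {"dp": [0,0,-120],"yaw": 0},
  {"dp": [35,-53,-120],"yaw": 1},
  {"dp": [70,-106,-120],"yaw": 2},
  {"dp": [105,-159,-120],"yaw": 3},
  {"dp": [141,-212,-100],"yaw": 3},
  {"dp": [141,-212,-100],"yaw": 3},
  {"dp": [141,-212,-100],"yaw": 3},
  {"dp": [141,-212,-100],"yaw": 3},
])

```text
clock: 9.12
eef_pos: [454.7, 16.8, 130.9]
tcp_rot: [3.139, 0.0, 1.618]
contact_force: [-0.3, 0.7, 0.3]
opening: 1.0
grasp_force: 0.0
```

```bash
python3 - <<'E'
from h import *
s=r.sense();print(s['eef_pos'],s['tcp_rot'],s['opening'],s['contact_force'])
C=cam('wrist');np.savez('w4.npz',K=C[0],R=C[1],t=C[2])
cv2.imwrite('pics/w4.png',r.grab_frame('wrist')[:,:,::-1])
E
```

```text
[454.71846623  16.83494487 130.86197722] [3.13949240e+00 1.52539186e-04 1.61762795e+00] 0.9995481057227162 [-0.28808379  0.72422528  0.28945371]
```

View pics/w4.png

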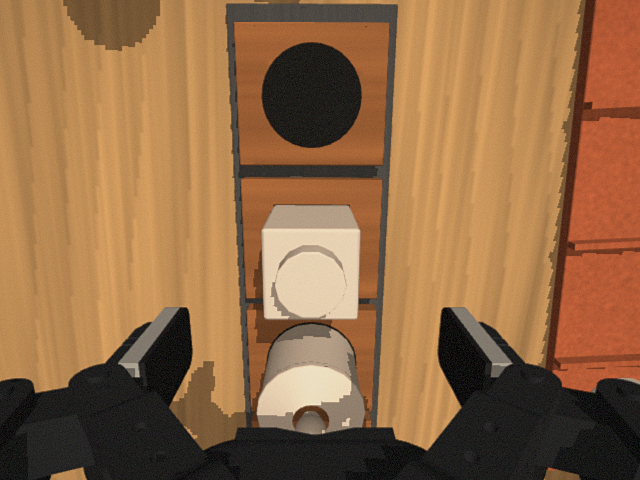

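The caddy top square spans (262,228)–(358,318), and the vacated cup pad is centred at (312,95).

```bash
python3 - <<'E'
from h import *
d=np.load('w4.npz');C=(d['K'],d['R'],d['t'])
w=cast(C,[(262,228),(359,228),(358,318),(264,318)],82);print(w.round(1).tolist(),w.mean(0))
print(cast(C,(311.5,281),94),cast(C,(312,95),20), cast(C,(310.5,419),88), cast(C,(311,400),66))
E
```

```text
[[429.9, 39.1, 82.0], [473.8, 41.2, 82.0], [476.7, -3.3, 82.0], [431.5, -5.4, 82.0]] [452.97884791  17.8865987   82.        ]
[[453.32554797  19.16151899  94.        ]] [[449.43722046 101.45517713  20.        ]] [[456.27543317 -56.7842557   88.        ]] [[456.61554566 -61.86156055  66.        ]]
```

carry_out([
  {"dp": [1,-1,40],"yaw": 0},
  {"dp": [1,-1,75],"yaw": 0},
  {"dp": [1,-1,92],"yaw": 0},
  {"dp": [1,-1,92],"yaw": 0},
  {"dp": [1,-1,92],"yaw": 0},
])

```text
clock: 9.8
eef_pos: [452.7, 17.9, 38.8]
tcp_rot: [3.141, 0.0, 1.617]
contact_force: [-0.4, 0.2, -0.3]
opening: 1.001
grasp_force: 0.0
```

carry_out([
  {"dp": [0,0,0],"yaw": 0},
  {"dp": [0,0,0],"yaw": 0},
  {"dp": [0,0,0],"yaw": 0},
  {"dp": [0,0,0],"yaw": 0},
  {"dp": [0,0,0],"yaw": 0},
  {"dp": [0,0,0],"yaw": 0},
  {"dp": [0,0,0],"yaw": 0},
  {"dp": [0,0,0],"yaw": 0},
  {"dp": [0,0,0],"yaw": 0},
], fingers=-1)

```text
clock: 10.92
eef_pos: [452.2, 18.2, 39.0]
tcp_rot: [3.14, 0.0, 1.618]
contact_force: [0.6, -0.5, 6.5]
opening: 0.536
grasp_force: 45.8
```

carry_out([
  {"dp": [0,0,-20],"yaw": 0},
  {"dp": [0,0,-60],"yaw": 0},
  {"dp": [0,0,-100],"yaw": 0},
  {"dp": [-5,23,-120],"yaw": -1},
  {"dp": [-15,68,-120],"yaw": -2},
  {"dp": [-25,113,-120],"yaw": -3},
  {"dp": [-35,158,-120],"yaw": -3},
  {"dp": [-43,199,-120],"yaw": -3},
  {"dp": [-46,213,-120],"yaw": -3},
  {"dp": [-46,213,-120],"yaw": -3},
  {"dp": [-46,213,-120],"yaw": -3},
])

```text
clock: 12.3
eef_pos: [665.1, -17.6, 158.0]
tcp_rot: [-3.14, -0.0, 1.67]
contact_force: [0.2, -0.4, -2.5]
opening: 0.531
grasp_force: 47.1
```

```bash
python3 - <<'E'
from h import *
s=r.sense();print(s['eef_pos'],s['tcp_rot'],s['opening'],shift(*(np.array([668.2,-18.3,30.5])-s['eef_pos'])))
C=cam('wrist');np.savez('w5.npz',K=C[0],R=C[1],t=C[2])
cv2.imwrite('pics/w5.png',r.grab_frame('wrist')[:,:,::-1])
E
```

```text
[665.06739997 -17.56251927 157.9946918 ] [-3.13985304e+00 -2.67466745e-04  1.67043507e+00] 0.5310161105892229 [ -1.07953561   3.26548918 127.48891984]
```

View pics/w5.png

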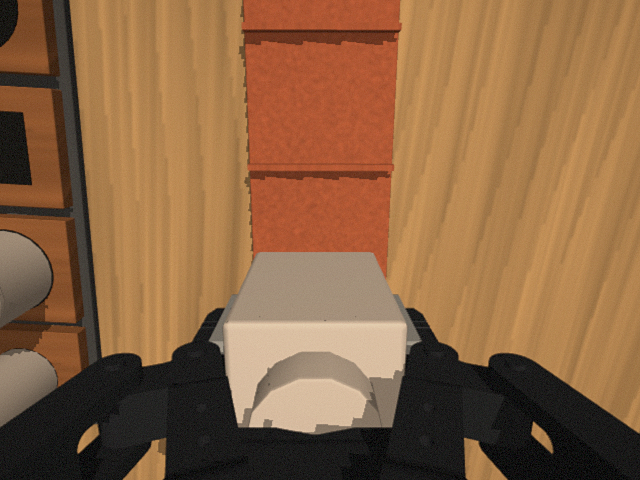

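The caddy is held square and upright. The ridges run (243,30)–(400,29) and (248,167)–(394,167).

```bash
python3 - <<'E'
from h import *
d=np.load('w5.npz');C=(d['K'],d['R'],d['t'])
for z,p in[(18,[(243,30),(400,29)]),(18,[(248,167),(394,167)]),(10,[(251.5,230),(389,230)])]:
    w=cast(C,p,z)[:,:2];print(w.mean(0).round(1),np.linalg.norm(w[1]-w[0]),np.arctan2((w[1]-w[0])[1],(w[1]-w[0])[0]))
E
```

```text
[656.4 106.3] 94.2084045554493 0.10614869771883705
[664.6  25.2] 95.25942647772516 0.10087775716147673
[668.9 -18.9] 96.18150991212379 0.10114516718504957
```

carry_out([
  {"dp": [-2,3,40],"yaw": 0},
  {"dp": [-2,3,75],"yaw": 0},
  {"dp": [-2,3,105],"yaw": 0},
  {"dp": [-2,3,118],"yaw": 0},
  {"dp": [-2,3,124],"yaw": 0},
  {"dp": [-2,3,128],"yaw": 0},
  {"dp": [-2,3,128],"yaw": 0},
  {"dp": [-2,3,128],"yaw": 0},
])

```text
clock: 13.35
eef_pos: [670.3, -19.5, 31.1]
tcp_rot: [3.14, 0.0, 1.67]
contact_force: [-0.3, -0.4, -2.5]
opening: 0.535
grasp_force: 47.2
```

carry_out([
  {"dp": [0,0,0],"yaw": 0},
  {"dp": [0,0,0],"yaw": 0},
  {"dp": [0,0,0],"yaw": 0},
  {"dp": [0,0,0],"yaw": 0},
  {"dp": [0,0,0],"yaw": 0},
  {"dp": [0,0,0],"yaw": 0},
], fingers=1)

```text
clock: 14.1
eef_pos: [669.8, -19.5, 30.2]
tcp_rot: [-3.142, 0.0, 1.67]
contact_force: [0.2, -0.2, 0.6]
opening: 0.997
grasp_force: 0.0
```

carry_out([
  {"dp": [0,0,-40],"yaw": 0},
  {"dp": [0,0,-90],"yaw": 0},
  {"dp": [0,0,-120],"yaw": 0},
  {"dp": [-6,-54,-120],"yaw": 1},
  {"dp": [-12,-108,-120],"yaw": 2},
  {"dp": [-19,-162,-120],"yaw": 3},
  {"dp": [-25,-216,-100],"yaw": 3},
  {"dp": [-25,-216,-100],"yaw": 3},
  {"dp": [-25,-216,-100],"yaw": 3},
  {"dp": [-25,-216,-100],"yaw": 3},
])

```text
clock: 15.35
eef_pos: [459.1, -65.8, 130.9]
tcp_rot: [3.14, 0.0, 1.618]
contact_force: [-0.4, -0.2, -0.3]
opening: 0.996
grasp_force: 0.0
```

```bash
python3 - <<'E'
from h import *
s=r.sense();print(s['eef_pos'],s['tcp_rot'],shift(*(np.array([456.8,-66,34])-s['eef_pos'])))
C=cam('wrist');im=r.grab_frame('wrist')[:,:,::-1]
cv2.imwrite('pics/w6.png',im)
cv2.imwrite('pics/w6c.png',im[150:440,180:450])
p=proj(C,(456.8,-66,66));print(p)
h=cv2.cvtColor(im,cv2.COLOR_BGR2HSV);m=cv2.inRange(h,(0,0,175),(180,75,255));m[:200]=0;m[430:]=0
m[:,:230]=0;m[:,400:]=0
c=max(cv2.findContours(m,0,2)[0],key=cv2.contourArea);e=cv2.minEnclosingCircle(c);f=cv2.fitEllipse(cv2.convexHull(c));print(e,f,cast(C,f[0],66))
E
```

```text
[459.12776641 -65.81779096 130.85125841] [3.13966980e+00 3.52505518e-04 1.61831793e+00] [-3.72851711e-02 -2.52002052e+00  9.68466110e+01]
[309.81182779 265.85780954]
((309.0, 261.1434326171875), 63.46283721923828) ((309.4319152832031, 263.6142578125), (117.1382064819336, 125.24418640136719), 13.420184135437012) [[456.55440713 -64.81727563  66.        ]]
```

View pics/w6c.png

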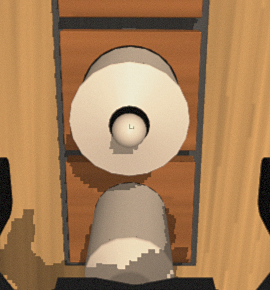

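The jar lid centre (crop 130,116) agrees with the estimate to about 1 mm.

carry_out([
  {"dp": [0.5,-2,40],"yaw": 0},
  {"dp": [0.5,-2,75],"yaw": 0},
  {"dp": [0.5,-2,97],"yaw": 0},
  {"dp": [0.5,-2,97],"yaw": 0},
  {"dp": [0.5,-2,97],"yaw": 0},
])

```text
clock: 16.02
eef_pos: [456.3, -65.4, 33.9]
tcp_rot: [3.141, 0.0, 1.618]
contact_force: [-0.2, -0.3, 0.1]
opening: 0.996
grasp_force: 0.0
```

carry_out([
  {"dp": [0,0,0],"yaw": 0},
  {"dp": [0,0,0],"yaw": 0},
  {"dp": [0,0,0],"yaw": 0},
  {"dp": [0,0,0],"yaw": 0},
  {"dp": [0,0,0],"yaw": 0},
  {"dp": [0,0,0],"yaw": 0},
  {"dp": [0,0,0],"yaw": 0},
  {"dp": [0,0,0],"yaw": 0},
], fingers=-1)

```text
clock: 17.02
eef_pos: [456.3, -65.5, 34.5]
tcp_rot: [3.139, 0.0, 1.618]
contact_force: [-0.4, 0.6, 8.7]
opening: 0.672
grasp_force: 46.5
```

carry_out([
  {"dp": [0,0,-20],"yaw": 0},
  {"dp": [0,0,-60],"yaw": 0},
  {"dp": [0,0,-100],"yaw": 0},
  {"dp": [12,21,-120],"yaw": -1},
  {"dp": [37,63,-120],"yaw": -2},
  {"dp": [62,105,-120],"yaw": -3},
  {"dp": [87,147,-120],"yaw": -3},
  {"dp": [111,189,-120],"yaw": -3},
  {"dp": [122,210,-120],"yaw": -3},
  {"dp": [122,210,-120],"yaw": -3},
  {"dp": [122,210,-120],"yaw": -3},
])

```text
clock: 18.4
eef_pos: [658.3, 66.0, 153.1]
tcp_rot: [-3.14, 0.0, 1.67]
contact_force: [-1.1, 0.1, -2.9]
opening: 0.671
grasp_force: 49.1
```

```bash
python3 - <<'E'
from h import *
s=r.sense();print(s['eef_pos'],s['tcp_rot'],s['opening'],shift(*(np.array([660.3,65.8,25.4])-s['eef_pos'])))
E
```

```text
[658.25872347  65.98507586 153.09757717] [-3.14027683e+00  1.38848941e-04  1.67031781e+00] 0.6709241329271487 [ -0.36924507   2.18081285 127.69487066]
```

carry_out([
  {"dp": [0,1,40],"yaw": 0},
  {"dp": [0,1,75],"yaw": 0},
  {"dp": [0,1,105],"yaw": 0},
  {"dp": [0,1,118],"yaw": 0},
  {"dp": [0,1,124],"yaw": 0},
  {"dp": [0,1,128],"yaw": 0},
  {"dp": [0,1,128],"yaw": 0},
  {"dp": [0,1,128],"yaw": 0},
])

```text
clock: 19.4
eef_pos: [660.9, 66.5, 26.0]
tcp_rot: [3.14, 0.0, 1.67]
contact_force: [-0.5, -0.1, -1.7]
opening: 0.671
grasp_force: 49.1
```

carry_out([
  {"dp": [0,0,0],"yaw": 0},
  {"dp": [0,0,0],"yaw": 0},
  {"dp": [0,0,0],"yaw": 0},
  {"dp": [0,0,0],"yaw": 0},
  {"dp": [0,0,0],"yaw": 0},
  {"dp": [0,0,0],"yaw": 0},
], fingers=1)

```text
clock: 20.15
eef_pos: [660.3, 66.5, 25.2]
tcp_rot: [-3.142, 0.0, 1.67]
contact_force: [-0.7, -1.0, 0.4]
opening: 1.0
grasp_force: 0.0
```

carry_out([
  {"dp": [0,0,-40],"yaw": 0},
  {"dp": [0,0,-90],"yaw": 0},
  {"dp": [0,0,-130],"yaw": 0},
  {"dp": [-39,-44,-140],"yaw": 1},
  {"dp": [-78,-88,-140],"yaw": 2},
  {"dp": [-117,-132,-140],"yaw": 3},
  {"dp": [-156,-176,-140],"yaw": 3},
  {"dp": [-195,-221,-140],"yaw": 3},
  {"dp": [-195,-221,-140],"yaw": 3},
  {"dp": [-195,-221,-140],"yaw": 3},
  {"dp": [-195,-221,-140],"yaw": 3},
])

```text
clock: 21.52
eef_pos: [460.8, -148.9, 165.4]
tcp_rot: [3.141, 0.0, 1.619]
contact_force: [0.5, 0.8, -0.4]
opening: 0.997
grasp_force: 0.0
```

```bash
python3 - <<'E'
from h import *
s=r.sense();print(s['eef_pos'],s['tcp_rot'],shift(*(np.array([460.4,-149.4,46])-s['eef_pos'])))
C=cam('wrist');im=r.grab_frame('wrist')[:,:,::-1].copy()
p=proj(C,(460.4,-149.4,108));print(p)
cv2.drawMarker(im,tuple(int(a) for a in p),(0,255,0),0,8)
a=cv2.resize(im,None,fx=1,fy=1);cv2.imwrite('pics/w7.png',a)
E
```

```text
[ 460.82102462 -148.8856211   165.39997829] [3.14092960e+00 3.31732499e-05 1.61908440e+00] [ -0.48949586  -0.52453074 119.39967305]
[313.64159946 271.56776426]
```

View pics/w7.png

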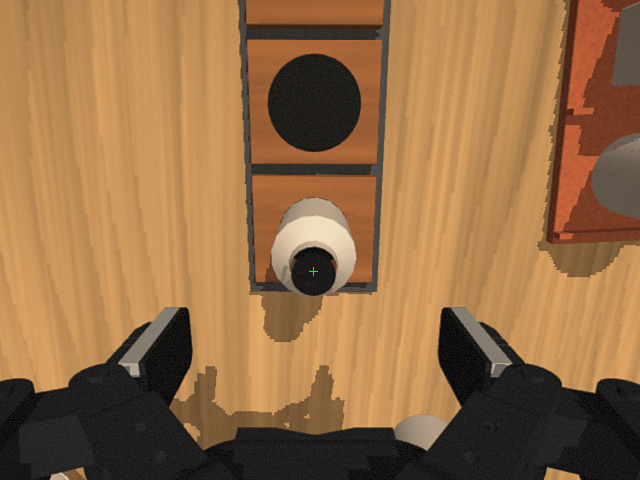

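The vase mouth is centred at (313,271), right on the projected estimate.

carry_out([
  {"dp": [0,-0.5,40],"yaw": 0},
  {"dp": [0,-0.5,80],"yaw": 0},
  {"dp": [0,-0.5,105],"yaw": 0},
  {"dp": [0,-0.5,114],"yaw": 0},
  {"dp": [0,-0.5,114],"yaw": 0},
  {"dp": [0,-0.5,114],"yaw": 0},
])

```text
clock: 22.32
eef_pos: [460.2, -149.6, 52.2]
tcp_rot: [3.14, 0.001, 1.618]
contact_force: [0.4, -0.3, 0.2]
opening: 1.001
grasp_force: 0.0
```

carry_out([
  {"dp": [0,0,0],"yaw": 0},
  {"dp": [0,0,0],"yaw": 0},
  {"dp": [0,0,0],"yaw": 0},
  {"dp": [0,0,0],"yaw": 0},
  {"dp": [0,0,0],"yaw": 0},
  {"dp": [0,0,0],"yaw": 0},
  {"dp": [0,0,0],"yaw": 0},
  {"dp": [0,0,0],"yaw": 0},
  {"dp": [0,0,0],"yaw": 0},
], fingers=-1)

```text
clock: 23.45
eef_pos: [459.7, -149.7, 52.1]
tcp_rot: [3.141, 0.0, 1.618]
contact_force: [-2.0, 0.6, 10.0]
opening: 0.551
grasp_force: 45.0
```

carry_out([
  {"dp": [0,0,-20],"yaw": 0},
  {"dp": [0,0,-60],"yaw": 0},
  {"dp": [0,0,-100],"yaw": 0},
  {"dp": [20,14,-120],"yaw": -1},
  {"dp": [60,43,-120],"yaw": -2},
  {"dp": [105,75,-120],"yaw": -3},
  {"dp": [150,107,-120],"yaw": -3},
  {"dp": [195,139,-120],"yaw": -3},
  {"dp": [240,171,-120],"yaw": -3},
  {"dp": [275,196,-120],"yaw": -3},
  {"dp": [290,206,-120],"yaw": -3},
  {"dp": [290,206,-120],"yaw": -3},
])

```text
clock: 24.95
eef_pos: [651.3, 150.3, 170.9]
tcp_rot: [-3.141, 0.0, 1.672]
contact_force: [0.3, -0.1, -1.2]
opening: 0.552
grasp_force: 46.8
```

carry_out([
  {"dp": [0,0,0],"yaw": 0},
  {"dp": [0,0,0],"yaw": 0},
])

```text
clock: 25.2
eef_pos: [650.9, 148.6, 171.4]
tcp_rot: [-3.141, 0.0, 1.669]
contact_force: [0.6, -0.2, -1.0]
opening: 0.549
grasp_force: 46.8
```

```bash
python3 - <<'E'
from h import *
s=r.sense();print(s['eef_pos'],s['tcp_rot'],s['opening'],shift(*(np.array([651.9,149.4,43])-s['eef_pos'])))
C=cam('wrist');cv2.imwrite('pics/w8.png',r.grab_frame('wrist')[:,:,::-1])
np.savez('w8.npz',K=C[0],R=C[1],t=C[2])
E
```

```text
[650.9074698  148.5881664  171.39053041] [-3.14117864e+00  2.29318421e-04  1.66916070e+00] 0.5489843937380916 [  0.73987935   1.12061453 128.38991117]
```

View pics/w8.png

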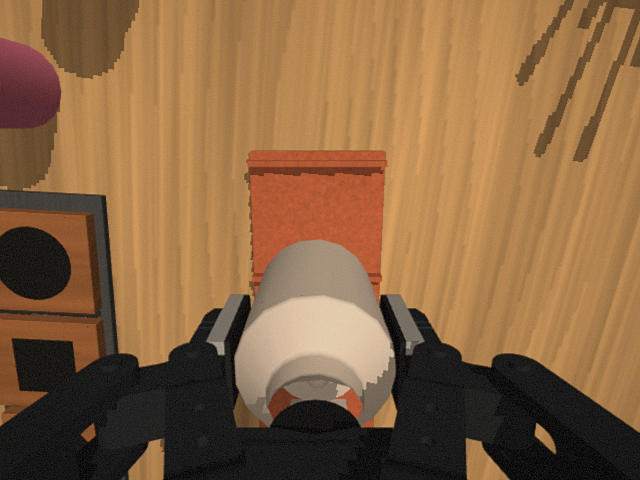

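The vase is held upright. The rack's end ridge is at about (249–386,157) and the next ridge at about (255–380,278).

```bash
python3 - <<'E'
from h import *
d=np.load('w8.npz');C=(d['K'],d['R'],d['t'])
for z,p in[(18,[(248,153),(386,153)]),(18,[(249,163),(386,163)]),(18,[(254,278),(381,278)]),(10,[(252,210),(384,210)])]:
    w=cast(C,p,z)[:,:2];print(w.mean(0).round(1),np.linalg.norm(w[1]-w[0]),np.arctan2((w[1]-w[0])[1],(w[1]-w[0])[0]))
print(proj(C,(651.9,149.4,10)))
E
```

```text
[647.4 199.1] 93.60955038949783 0.0994399307503056
[648.4 192.5] 93.52097390841517 0.09945036982077037
[656.8 109.5] 93.52098029093911 0.09958069387939551
[652.2 158.6] 95.46379172711177 0.09950126311894322
[316.26451891 222.29697464]
```

carry_out([
  {"dp": [2,1,40],"yaw": 0},
  {"dp": [2,1,75],"yaw": 0},
  {"dp": [2,1,105],"yaw": 0},
  {"dp": [2,1,118],"yaw": 0},
  {"dp": [2,1,124],"yaw": 0},
  {"dp": [2,1,129],"yaw": 0},
  {"dp": [2,1,129],"yaw": 0},
  {"dp": [2,1,129],"yaw": 0},
])

```text
clock: 26.25
eef_pos: [652.7, 152.0, 43.0]
tcp_rot: [3.14, -0.0, 1.67]
contact_force: [-0.3, -0.2, -0.6]
opening: 0.549
grasp_force: 46.8
```

carry_out([
  {"dp": [0,0,0],"yaw": 0},
  {"dp": [0,0,0],"yaw": 0},
  {"dp": [0,0,0],"yaw": 0},
  {"dp": [0,0,0],"yaw": 0},
  {"dp": [0,0,0],"yaw": 0},
  {"dp": [0,0,0],"yaw": 0},
], fingers=1)

```text
clock: 27.0
eef_pos: [652.2, 151.9, 42.2]
tcp_rot: [-3.142, 0.0, 1.67]
contact_force: [0.3, 0.4, 0.2]
opening: 1.001
grasp_force: 0.0
```

carry_out([
  {"dp": [0,0,-40],"yaw": 0},
  {"dp": [0,0,-90],"yaw": 0},
  {"dp": [0,0,-110],"yaw": 0},
  {"dp": [-50,0,-110],"yaw": 0},
  {"dp": [-100,0,-110],"yaw": 0},
  {"dp": [-150,0,-110],"yaw": 0},
  {"dp": [-200,0,-110],"yaw": 0},
  {"dp": [-255,0,-110],"yaw": 0},
  {"dp": [-255,0,-110],"yaw": 0},
  {"dp": [-255,0,-110],"yaw": 0},
  {"dp": [-255,0,-110],"yaw": 0},
])

```text
clock: 28.38
eef_pos: [677.3, -100.4, 152.0]
tcp_rot: [-3.141, -0.0, 1.672]
contact_force: [0.2, -0.8, 0.3]
opening: 0.999
grasp_force: 0.0
```

```bash
cat >> h.py <<'E'
def rim(name,z,lo):
    s=r.sense();C=cam('wrist');im=r.grab_frame('wrist')[:,:,::-1].copy()
    print(s['clock'],s['eef_pos'],s['tcp_rot'])
    h=cv2.cvtColor(im,cv2.COLOR_BGR2HSV);m=cv2.inRange(h,(0,0,lo),(180,75,255));m[430:]=0;m[:150]=0;m[:,:200]=0;m[:,430:]=0
    c=max(cv2.findContours(m,0,2)[0],key=cv2.contourArea);f=cv2.fitEllipse(cv2.convexHull(c))
    w=cast(C,f[0],z);print(f,w)
    cv2.imwrite('pics/'+name+'_raw.png',im)
    cv2.ellipse(im,f,(0,255,0),1);cv2.imwrite('pics/'+name+'.png',im);np.savez(name+'.npz',K=C[0],R=C[1],t=C[2])
E
python3 -c "
from h import *
rim('w9',70,190)"
```

```text
28.375 [ 677.31240203 -100.39085855  151.98093207] [-3.14096335e+00 -4.29783712e-04  1.67158090e+00]
((316.1407470703125, 255.89736938476562), (95.51559448242188, 99.52153015136719), 86.62020874023438) [[ 678.08074744 -100.42741208   70.        ]]
```

View pics/w9.png

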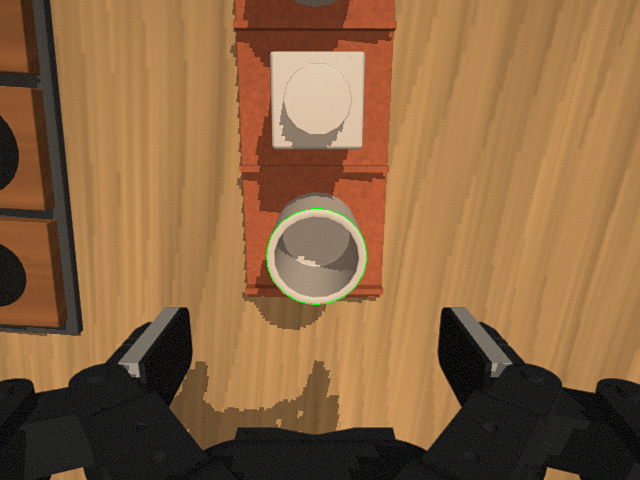

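The open cup in the rack is upright and centred in its bay, with its rim at (316,256). The caddy is centred in its own bay.

carry_out([
  {"dp": [-45,-28,0],"yaw": 0},
  {"dp": [-90,-56,0],"yaw": 0},
  {"dp": [-135,-84,0],"yaw": 0},
  {"dp": [-180,-112,0],"yaw": 0},
  {"dp": [-223,-138,10],"yaw": 0},
  {"dp": [-223,-138,10],"yaw": 0},
  {"dp": [-223,-138,10],"yaw": 0},
  {"dp": [-223,-138,10],"yaw": 0},
  {"dp": [-223,-138,10],"yaw": 0},
])

```text
clock: 29.55
eef_pos: [563.1, -336.3, 142.5]
tcp_rot: [3.141, 0.0, 1.672]
contact_force: [0.5, 0.5, 0.5]
opening: 1.002
grasp_force: 0.0
```

```bash
python3 -c "
from h import *
rim('w10',60,190)"
```

```text
29.55 [ 563.14618595 -336.30845128  142.50030731] [3.14128047e+00 1.11258465e-04 1.67198731e+00]
((312.1952819824219, 255.33384704589844), (94.9363784790039, 98.65306854248047), 92.51861572265625) [[ 561.82559063 -336.4083973    60.        ]]
```

View pics/w10.png

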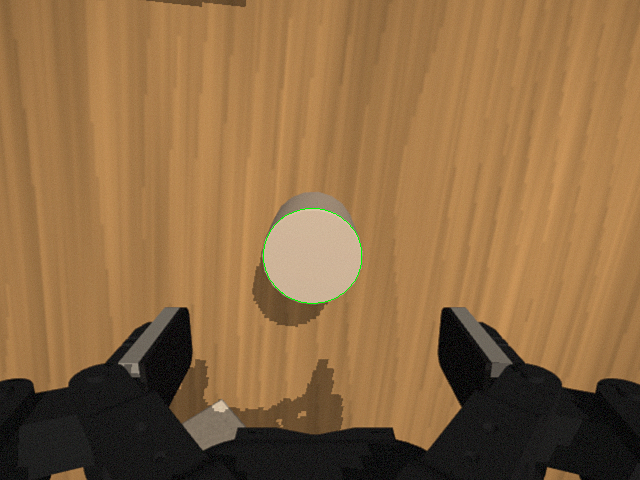

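The twin stands alone with its closed base up at (312,255). That puts it 1.3 mm off jaw centre across the jaws.

carry_out([
  {"dp": [0,-1.3,40],"yaw": 0},
  {"dp": [0,-1.3,80],"yaw": 0},
  {"dp": [0,-1.3,110],"yaw": 0},
  {"dp": [0,-1.3,120],"yaw": 0},
  {"dp": [0,-1.3,120],"yaw": 0},
  {"dp": [0,-1.3,120],"yaw": 0},
])

```text
clock: 30.35
eef_pos: [562.1, -338.0, 23.7]
tcp_rot: [3.14, 0.001, 1.671]
contact_force: [0.7, -0.2, 1.1]
opening: 1.003
grasp_force: 0.0
```

carry_out([
  {"dp": [0,0,0],"yaw": 0},
  {"dp": [0,0,0],"yaw": 0},
  {"dp": [0,0,0],"yaw": 0},
  {"dp": [0,0,0],"yaw": 0},
  {"dp": [0,0,0],"yaw": 0},
  {"dp": [0,0,0],"yaw": 0},
  {"dp": [0,0,0],"yaw": 0},
  {"dp": [0,0,0],"yaw": 0},
], fingers=-1)

```text
clock: 31.35
eef_pos: [561.7, -337.9, 23.6]
tcp_rot: [3.14, 0.001, 1.67]
contact_force: [-1.3, 1.3, 7.5]
opening: 0.652
grasp_force: 47.0
```

carry_out([
  {"dp": [0,0,-20],"yaw": 0},
  {"dp": [0,0,-60],"yaw": 0},
  {"dp": [0,0,-100],"yaw": 0},
  {"dp": [23,14,-110],"yaw": 0},
  {"dp": [63,40,-110],"yaw": 0},
  {"dp": [103,65,-110],"yaw": 0},
  {"dp": [143,90,-110],"yaw": 0},
  {"dp": [183,115,-110],"yaw": 0},
  {"dp": [210,132,-110],"yaw": 0},
  {"dp": [223,140,-110],"yaw": 0},
  {"dp": [223,140,-110],"yaw": 0},
  {"dp": [223,140,-110],"yaw": 0},
])

```text
clock: 32.85
eef_pos: [677.7, -102.9, 132.5]
tcp_rot: [-3.141, 0.0, 1.67]
contact_force: [-0.7, 0.8, -1.3]
opening: 0.654
grasp_force: 48.1
```

carry_out([
  {"dp": [0,0,0],"yaw": 0},
  {"dp": [0,0,0],"yaw": 0},
])

```text
clock: 33.1
eef_pos: [678.0, -102.6, 132.3]
tcp_rot: [-3.141, 0.0, 1.669]
contact_force: [0.3, -0.5, -1.5]
opening: 0.649
grasp_force: 48.1
```

carry_out([
  {"dp": [0.6,0,15],"yaw": 0},
  {"dp": [0.6,0,26],"yaw": 0},
  {"dp": [0.6,0,33],"yaw": 0},
  {"dp": [0.6,0,34],"yaw": 0},
  {"dp": [0.6,0,34],"yaw": 0},
  {"dp": [0.6,0,34],"yaw": 0},
])

```text
clock: 33.85
eef_pos: [678.5, -101.2, 98.7]
tcp_rot: [3.141, 0.0, 1.67]
contact_force: [-0.1, -0.4, 0.0]
opening: 0.654
grasp_force: 48.1
```

```bash
python3 - <<'E'
from h import *
for _ in range(3):
    s=r.sense();print(s['eef_pos'],s['contact_force'])
    im=r.grab_frame('scene')[:,:,::-1].copy()
w=r.grab_frame('wrist')[:,:,::-1]
C=cam('scene');p=proj(C,(678,-101,70)).astype(int);print(p)
a=im[p[1]-60:p[1]+60,p[0]-60:p[0]+60]
cv2.imwrite('pics/s1.png',np.hstack([cv2.resize(a,(380,380),interpolation=2),cv2.resize(w[150:480,140:500],(414,380))]))
E
```

```text
[ 678.54287332 -101.16443522   98.74056601] [-0.05055838 -0.42803008  0.02134155]
[ 678.50286693 -101.16740626   98.74652381] [ 0.82613251  0.40463486 -0.19414095]
[ 678.48998032 -101.16895242   98.71710142] [-0.33507713 -0.57518815 -1.14506394]
[372 326]
```

View pics/s1.png

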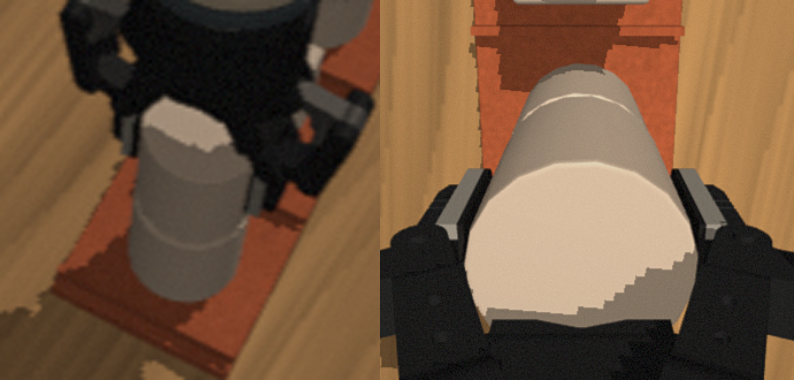

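The twin hovers about 5 mm over its mate. The seam is nearly flush, with the left and right edges within about 1 mm; I'll nudge it and lower.

carry_out([
  {"dp": [-0.8,-0.3,2],"yaw": 0},
  {"dp": [-0.8,-0.3,3],"yaw": 0},
  {"dp": [-0.8,-0.3,4],"yaw": 0},
  {"dp": [-0.8,-0.3,4.5],"yaw": 0},
  {"dp": [-0.8,-0.3,4.5],"yaw": 0},
  {"dp": [-0.8,-0.3,4.5],"yaw": 0},
])

```text
clock: 34.8
eef_pos: [678.0, -102.0, 93.8]
tcp_rot: [3.142, 0.0, 1.67]
contact_force: [-0.7, 0.8, -1.8]
opening: 0.655
grasp_force: 48.2
```

carry_out([
  {"dp": [0,0,0.5],"yaw": 0},
  {"dp": [0,0,0.5],"yaw": 0},
  {"dp": [0,0,0.5],"yaw": 0},
])

```text
clock: 35.17
eef_pos: [678.1, -102.0, 93.6]
tcp_rot: [3.141, 0.0, 1.67]
contact_force: [-1.7, 0.7, 2.9]
opening: 0.647
grasp_force: 48.4
```

```bash
python3 - <<'E'
from h import *
s=r.sense();print(s['eef_pos'],s['contact_force'])
im=r.grab_frame('scene')[:,:,::-1].copy();w=r.grab_frame('wrist')[:,:,::-1]
p=(372,326);a=im[p[1]-60:p[1]+60,p[0]-60:p[0]+60]
cv2.imwrite('pics/s2.png',np.hstack([cv2.resize(a,(380,380),interpolation=2),cv2.resize(w[150:480,140:500],(414,380))]))
E
```

```text
[ 678.05978639 -101.9758683    93.62984036] [-1.73216506  0.68932245  2.8686379 ]
```

View pics/s2.png

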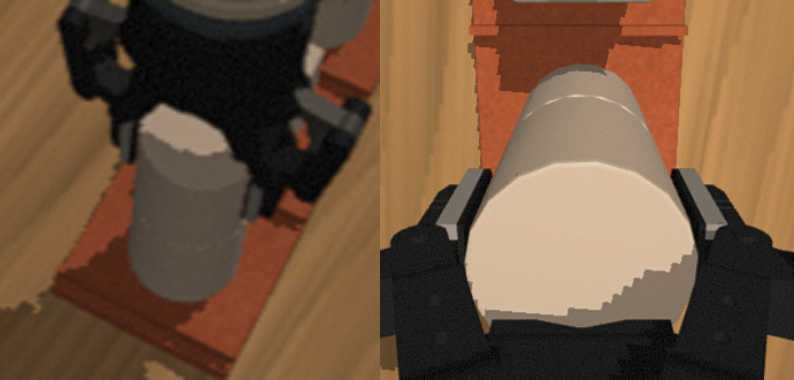

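The rims touch (contact +2.9 N) and the seam is continuous on both sides. Releasing.

carry_out([
  {"dp": [0,0,0],"yaw": 0},
  {"dp": [0,0,0],"yaw": 0},
  {"dp": [0,0,0],"yaw": 0},
  {"dp": [0,0,0],"yaw": 0},
  {"dp": [0,0,0],"yaw": 0},
  {"dp": [0,0,0],"yaw": 0},
], fingers=1)

```text
clock: 36.02
eef_pos: [678.0, -101.9, 93.3]
tcp_rot: [3.142, 0.0, 1.67]
contact_force: [-0.7, 0.5, 0.1]
opening: 1.001
grasp_force: 0.0
```

carry_out([
  {"dp": [0,0,-20],"yaw": 0},
  {"dp": [0,0,-60],"yaw": 0},
  {"dp": [0,0,-110],"yaw": 0},
  {"dp": [0,0,-160],"yaw": 0},
  {"dp": [0,-50,-180],"yaw": 0},
  {"dp": [0,-110,-180],"yaw": 0},
  {"dp": [0,-170,-180],"yaw": 0},
  {"dp": [0,-220,-180],"yaw": 0},
  {"dp": [0,-220,-180],"yaw": 0},
  {"dp": [0,-220,-180],"yaw": 0},
  {"dp": [0,-220,-180],"yaw": 0},
])

```text
clock: 37.4
eef_pos: [460.4, -123.8, 273.8]
tcp_rot: [3.14, 0.0, 1.671]
contact_force: [1.0, -0.1, 0.3]
opening: 0.996
grasp_force: 0.0
```

```bash
python3 - <<'E'
from h import *
t=r.grab_frame('top')[:,:,::-1];s=r.grab_frame('scene')[:,:,::-1]
a=cv2.resize(t[110:240,210:420],(400,248),interpolation=2);b=cv2.resize(s[180:400,310:490],(400,489),interpolation=2)
o=np.zeros((489,800,3),np.uint8);o[:248,:400]=a;o[:,400:]=b;cv2.imwrite('pics/end.png',o)
E
```

```text
(no output)
```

View pics/end.png

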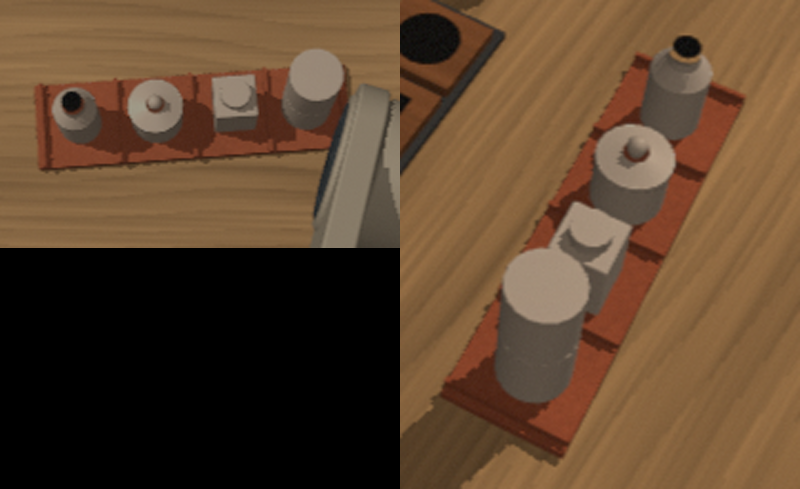

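All four pieces are upright in reverse order, and the twin sits flush on its mate.

```bash
python3 -c "
from rig import r
print(r.sign_off())"
```

```text
the job is handed in; nothing more can be done
None
```

The job is handed in at about 37 s: from the left the rack holds vase, jar, caddy and open cup, all upright, with the twin mouth-down and rim on rim on the open cup.

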